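# Slide the spreading board under the viewing bridge

## Robot

A 7-joint arm with a two-finger parallel gripper is mounted at the origin on the work surface. World frame = base frame: x ahead of the robot, y to its left, z up, the work surface at z = 0. Lengths are in m, angles in rad, forces in N, time in s.
With the tool pointing down it reaches from about 0.4 to 0.9 m from the base axis. Payload 5.5 kg.
Tool frame: the origin (TCP) lies between the finger pads; the fingertips stand 25 mm ahead of it and the grasp point (between the pads) lies 6 mm ahead of it; z points along the fingers, y is the direction in which the jaws open and shut (so a half turn about z gives the same grasp; the last joint's range is limited). The gripper opens to 85 mm and grips with 20 to 120 N. Pads are 22 mm wide; open, the fingers measure 114 mm over their backs; the gripper's body (76 mm by 85 mm) begins 54 mm behind the grasp point. The pads swing forward as they close: fully open they stand 13 mm farther back than shut.
Start: joints at [-0.866, 0.501, -0.427, 1.55, 0.221, 1.138, -0.21], TCP at [0.278, 0.588, 0.256] pointing down, gripper open.
Joint ranges: [-2.88, 2.88], [-0.31, 2.03], [-1.54, 1.56], [0.2, 2.42], [-1.41, 4.55], [0.19, 2.02], [-2.57, 2.57]. Speed limits (rad/s): [2.57, 2.57, 3.14, 3.14, 3.14, 3.14, 3.14].

## Interface

Orientations are given as a unit quaternion [w, x, y, z].
In Python, from workcell import manip, imaging gives the robot as it stands. The module is installed in compiled form; this text tells all that it offers.
- The arm moves only by the shell command python3 -m creep 'ROWS'. ROWS is JSON, a list of rows, each a list of 5 numbers: the shift along the world's x, y, z scaled (see below), then the turn about the world's z scaled (see below), then the opening, from -1 (shut) to 1 (fully open), so that 0 is half open. A call has 1 to 8 rows; each row is the pose to reach, as a shift and turn from the pose commanded when the call began; what a row does not reach only later rows make up. The controller multiplies each number of a shift by 0.3 m and each number of a turn by 60 degrees. A row lasts 1/8 s, in which the tool goes at most 62.5 mm and 10.7 degrees, less where a joint would pass 70% of its speed; a pose out of reach is approached as far as the arm can. A call with a number of a shift or a turn outside -1 to 1 is refused whole. A call with a gripper value outside its range is refused whole. The fingers move at their own pace and stop on an object; the grip force is fixed at half the most. Time passes only in rows, so rows that repeat a pose let the fingers close. It gives the time, the measured TCP pose, the force and the opening at its end, in the units of the state.
- manip.get_state(): the state, without advancing time (a new reading comes with each control period).
- imaging.grab_frame(name): name is "scene" or "side" or "wrist"; returns the picture (400x640x3 uint8, red, green, blue); there is no depth.
- imaging.calibration(name): a dict with "mtx" (3x3 intrinsics, pixels), "R" (3x3) and "t" (3): a world point X has camera coordinates R X + t. Camera axes: x right, y down, z forward; pixel columns grow to the right and rows downward; lengths in m; the calibration is good to about 2 mm. A picture is of the moment at which its call begins: read the wrist's pose just before it. calibration takes no time and is no camera call; for the wrist camera it gives the pose at the moment of the call.
- manip.finish_job(): hands the job in, once; it reports no verdict.
Trained networks look in the newest picture that a camera, given by its name, has taken for a name from the list of things; names that differ only in an ending like _2 or _b are one class to them, and where a whole thing is asked for, a point or a joint stands for the part that bears it (a point fixed in the world has none). Each returns a list of dicts, best first, with "p" (0 to 1); they miss things now and then, are a little off and sometimes report something else, mostly with a low value. They report only what shows in the picture. A call takes as long as a camera call.
- imaging.find_in(camera, name): "at" ([x, y, z] in m, in world coordinates, good to about 4 mm: the middle of the surface that is visible of it).
- imaging.outline_of(camera, name): "pixels" (400x640 bool, what is visible of it).
- imaging.place_of(camera, name): "at" ([x, y, z] in m, in world coordinates, good to about 4 mm: a listed point, or the origin of a listed thing).
The state is a dict: "time": time; "joint_positions": joint angles; "qvel": joint speeds; "effort": joint torques, N m; "position": TCP position; "orientation": TCP orientation; "wrist_force": force on the tool from outside, world axes, zero at the start; "ft_torque": the same for the moment, N m; "finger_gap": finger opening in m.
Only numpy, scipy, OpenCV 4.12 (cv2) and the standard library are available. Lean on these libraries where they do the work, as an engineer would, in place of code of your own. Each camera call takes 0.05 s, during which the arm holds its last target.

## Task

Push the wooden spreading board with the pinned moth along the bench, in at the open end of the low viewing bridge, until it is fully home against the stop and the moth shows in the window. Push only with the fingers and keep the board flat on the bench: do not lift or tip it, and touch neither the moth nor its pins. Leave everything standing around where it is, and finish clear of the board.

Things in the scene. Friction and masses are not known exactly. Their poses are not given: they have to be found in the camera images.
- board: loose wooden spreading board, 160 mm long (x), 92 mm wide (y), 20 mm high, 0.2 to 0.45 kg, with an 8 mm groove along its top and a moth pinned on it; it slides on the bench. Origin: centre of its underside. +x points to its leading end (nearer the moth), which starts turned roughly towards the bridge's open end.
- moth: fragile moth, about 70 mm across, pinned on top of the board and fixed to it. Origin at the level of the board's underside, 28 mm ahead of the board's origin along x; it covers 13 to 62 mm ahead of that origin (the board's rear half is bare). Its three pins (on the centre line and 32 mm either side) reach 32 mm above the bench.
- bridge: low wooden bridge fixed to the bench: deck 120 mm (x) by 144 mm (y), underside 36 mm and top 50 mm above the bench, on two side cheeks 16 mm thick with a 112 mm wide passage between. Origin: centre, at bench level. +x is the way the board slides in: the open end is at x = -60 mm. With the board home its origin is at bridge x = -28 mm and 48 mm of it stand out in front.
- stop (a point): middle of the inner face, at bench level, of the 18 mm high aluminium stop strip that closes the far end of the passage, at bridge x = +52 mm; same axes as the bridge
- window (a point): centre of the 60 mm (x) by 70 mm (y) open window in the bridge's deck, at the deck's top, 50 mm above the bench
- vial_deck: bystander: small glass vial, 26 mm across, 48 mm tall, white cap, standing on the bridge's deck near its stop end. Origin: centre of its underside.
- vial_side: bystander: the same kind of vial on the bench, beside the bridge on its far side from the robot. Origin: centre of its underside.
- step_block: bystander: small wooden three-step pinning block, 50 x 28 x 30 mm, on the bench beside the bridge on the robot's side. Origin: centre of its underside.
- mug: bystander: dark mug, 80 mm across, 100 mm tall. Origin: centre of its underside.
- wash_bottle: bystander: white wash bottle, 64 mm across, 130 mm tall, red cap. Origin: centre of its underside.
- jar: bystander: glass jar, 60 mm across, 60 mm tall, black cap. Origin: centre of its underside.

How it is judged:
By the outcome, as a careful person would: the job done as asked, in the order asked, and still so for the second after the job is handed in, with the robot touching nothing.
It also fails if it takes over 54 s, if anything falls off the work surface, if the arm or the gripper's body presses on something with over 40 N, if the wrist force passes 120 N, or if a joint passes its speed limit or range.

## Working session

There is one attempt and no reset: what is moved stays moved. The work goes in short steps, Python scripts to look and compute and a shell command to move; the robot and the scene stay as the last step left them, time stands still between calls to the robot, and variables do not carry over. Pictures are saved under pics/ and viewed, and the job is handed in when it is done.

```bash
mkdir -p pics
cat > h.py <<'E'
from workcell import manip, imaging
import cv2, numpy as np
def snap(c,f):
    im=imaging.grab_frame(c); cv2.imwrite('pics/'+f,im[:,:,::-1]); return im
def proj(c,X):
    k=imaging.calibration(c); p=np.array(k['R'])@np.array(X)+np.array(k['t']); q=np.array(k['mtx'])@p; return q[:2]/q[2]
def ray(c,uv,z):
    k=imaging.calibration(c); R=np.array(k['R']);t=np.array(k['t'])
    d=R.T@np.linalg.inv(k['mtx'])@np.array([uv[0],uv[1],1.]); o=-R.T@t
    return o+d*(z-o[2])/d[2]
E
python3 - <<'E'
from h import *
s=manip.get_state();print({k:np.round(s[k],3).tolist() for k in s})
for c in ['scene','side']:
    snap(c,c+'0.png')
    for n in ['board','moth','bridge','stop','window','vial_deck','vial_side','step_block','mug','wash_bottle','jar']:
        r=imaging.place_of(c,n); print(c,n,[(np.round(x['at'],3).tolist(),round(x['p'],2)) for x in r[:2]], [k for k in r[0] if k not in('at','p')] if r else '')
print(manip.get_state()['time'])
E
```

```text
{'time': 0.0, 'joint_positions': [-0.866, 0.502, -0.427, 1.551, 0.221, 1.138, -0.21], 'qvel': [-0.001, -0.0, -0.0, -0.001, -0.003, 0.002, -0.002], 'effort': [-0.002, -56.95, -5.817, -28.095, 0.011, 0.012, -0.0], 'position': [0.278, 0.587, 0.255], 'orientation': [-0.0, 0.219, 0.976, -0.001], 'wrist_force': [-0.098, -0.285, 0.175], 'ft_torque': [0.022, 0.04, -0.033], 'finger_gap': 0.085}
scene board [([0.577, 0.08, 0.004], 0.73), ([0.522, 0.405, -0.001], 0.4)] []
scene moth [([0.578, 0.057, 0.002], 0.58)] []
scene bridge [([0.543, -0.12, 0.002], 0.92), ([0.531, -0.178, -0.0], 0.26)] []
scene stop [([0.534, -0.178, 0.002], 0.8)] []
scene window [([0.541, -0.128, 0.054], 0.61)] []
scene vial_deck [([0.499, -0.166, 0.049], 0.54)] []
scene vial_side [([0.64, -0.186, 0.002], 0.64)] []
scene step_block [([0.577, 0.085, -0.0], 0.65), ([0.418, -0.148, -0.003], 0.52)] []
scene mug [([0.646, -0.343, 0.002], 0.88)] []
scene wash_bottle [([0.513, -0.384, -0.001], 0.58)] []
scene jar [([0.523, 0.405, 0.001], 0.88)] []
side board [([0.579, 0.085, -0.003], 0.56), ([0.418, -0.152, 0.004], 0.43)] []
side moth [([0.572, 0.054, 0.003], 0.57)] []
side bridge [([0.539, -0.125, 0.005], 0.66), ([0.42, -0.152, 0.006], 0.45)] []
side stop [([0.533, -0.174, 0.002], 0.86)] []
side window [([0.542, -0.125, 0.049], 0.91)] []
side vial_deck [([0.504, -0.165, 0.052], 0.76)] []
side vial_side [([0.645, -0.187, -0.002], 0.75)] []
side step_block [([0.419, -0.148, 0.001], 0.52)] []
side mug [([0.645, -0.344, 0.004], 0.63)] []
side wash_bottle [([0.51, -0.389, -0.002], 0.96), ([0.576, 0.052, 0.001], 0.31)] []
side jar [([0.542, -0.129, 0.046], 0.59), ([0.525, 0.407, -0.005], 0.54)] []
1.2
```

View pics/scene0.png

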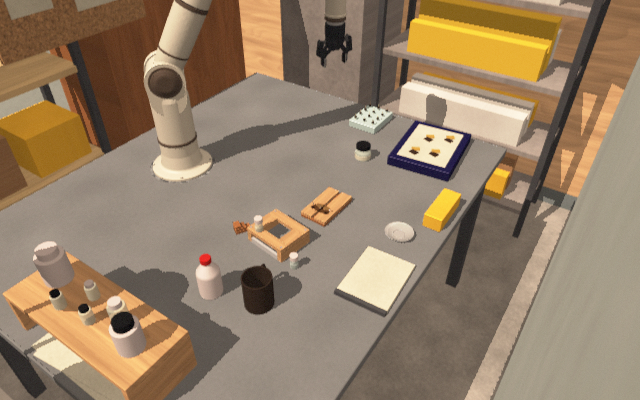

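View pics/side0.png

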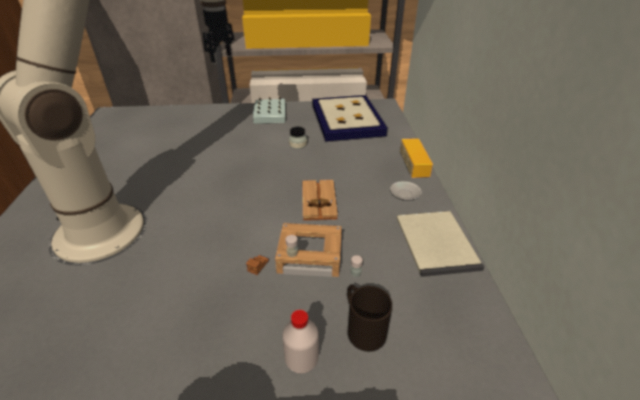

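```bash
cat >> h.py <<'E'
from scipy.optimize import minimize
def boxpts(L,W,z0,z1,cx=0):
    return np.array([[cx+a*L/2,b*W/2,z] for a in(-1,1) for b in(-1,1) for z in(z0,z1)])
def place(P,x,y,th):
    c,s=np.cos(th),np.sin(th); return np.c_[x+c*P[:,0]-s*P[:,1], y+s*P[:,0]+c*P[:,1], P[:,2]]
def sil(k,P,S=4):
    p=P@np.array(k['R']).T+np.array(k['t']); q=p@np.array(k['mtx']).T; uv=q[:,:2]/q[:,2:]
    m=np.zeros((400*S,640*S),np.uint8)
    h=cv2.convexHull(((uv+.5)*S).astype(np.int32)); cv2.fillConvexPoly(m,h,255)
    return cv2.resize(m,(640,400),interpolation=cv2.INTER_AREA)/255.
def fit(masks,P,x0):
    # masks list of (calib, boolmask)
    def hullm(m):
        m=m.astype(np.uint8); n,l,st,_=cv2.connectedComponentsWithStats(m); i=1+np.argmax(st[1:,4]); 
        c,_=cv2.findContours((l==i).astype(np.uint8),cv2.RETR_EXTERNAL,cv2.CHAIN_APPROX_NONE)
        o=np.zeros((400,640),np.uint8); cv2.fillPoly(o,[np.vstack(c)] if len(c)==1 else c,1); return o
    ms=[(k,hullm(m)) for k,m in masks]
    f=lambda v:sum(np.abs(sil(k,place(P,v[0],v[1],v[2]))-m).sum()/m.sum() for k,m in ms)
    best=None
    for dth in(-.15,-.05,.05,.15):
        r=minimize(f,[x0[0],x0[1],x0[2]+dth],method='Nelder-Mead',options=dict(initial_simplex=np.array([[0,0,0],[.01,0,0],[0,.01,0],[0,0,.1]])+np.array([x0[0],x0[1],x0[2]+dth])))
        if best is None or r.fun<best.fun: best=r
    return best.x,best.fun
BOARD=boxpts(.16,.092,0,.02); BRIDGE=boxpts(.12,.144,0,.05)
E
python3 - <<'E'
from h import *
import pickle
for n,P,x0 in(('board',BOARD,[.577,.082,-1.6]),('bridge',BRIDGE,[.541,-.123,-1.68])):
    ms=[]
    for c in('scene','side'):
        imaging.grab_frame(c); r=imaging.outline_of(c,n)
        r=[q for q in r if q['pixels'].sum()>0]
        k=imaging.calibration(c); uv=proj(c,[x0[0],x0[1],.02])
        for q in r:
            v,u=np.nonzero(q['pixels']); print(n,c,round(q['p'],2),q['pixels'].sum(),u.mean().round(),v.mean().round())
        r=[q for q in r if np.hypot(*(np.array([np.nonzero(q['pixels'])[1].mean(),np.nonzero(q['pixels'])[0].mean()])-uv))<25]
        if r: ms.append((k,r[0]['pixels']))
    for s in(ms[:1],ms[1:],ms):
        if s:
            x,f=fit(s,P,x0); print(n,np.round(x,4),np.degrees(x[2]).round(2),f)
for c in('scene','side'):
    im=imaging.grab_frame(c); u,v=map(int,proj(c,[.55,-.03,0])); cv2.imwrite(f'pics/{c}1.png',cv2.resize(im[v-70:v+70,u-90:u+90,::-1],(720,560),interpolation=cv2.INTER_CUBIC)); print(u-90,v-70)
E
```

```text
board scene 0.79 1123 326.0 207.0
board side 0.83 1336 319.0 201.0
board side 0.72 2334 310.0 250.0
board [ 0.5778  0.0832 -1.5746] -90.22 0.03638363626839872
board [ 0.5782  0.0827 -1.6068] -92.06 0.026570388634495717
board [ 0.578   0.0824 -1.5985] -91.59 0.0688419295712697
bridge scene 0.71 1877 279.0 236.0
bridge scene 0.57 128 258.0 224.0
bridge side 0.82 2319 310.0 250.0
bridge [ 0.5418 -0.1265 -1.7135] -98.17 0.0652304357083406
bridge [ 0.5419 -0.1258 -1.7169] -98.37 0.028342645020912105
bridge [ 0.5416 -0.1261 -1.7202] -98.56 0.09368157208297129
209 154
221 158
```

```bash
ls pics
```

```text
scene0.png
scene1.png
side0.png
side1.png
```

View pics/scene1.png

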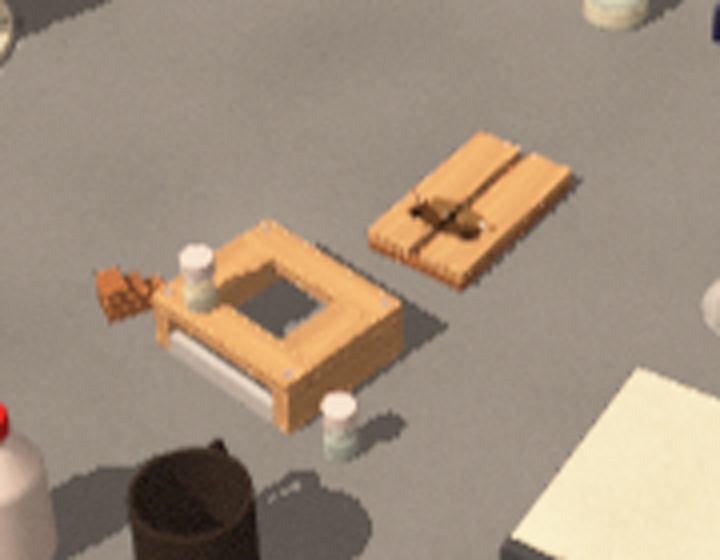

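View pics/side1.png

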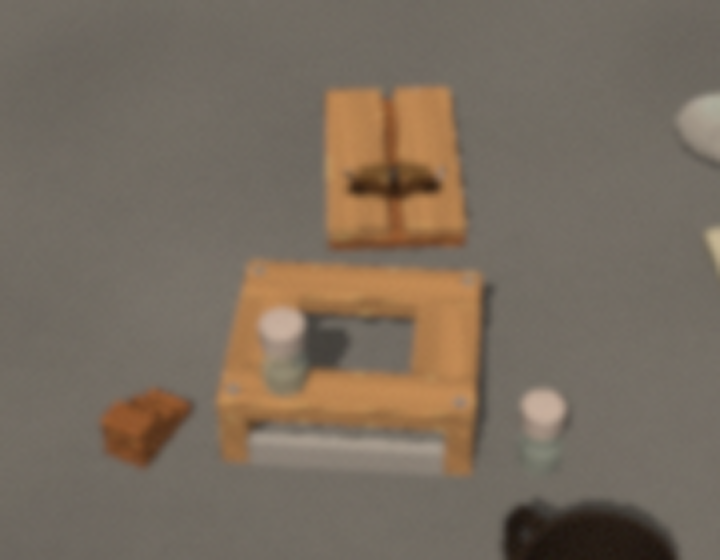

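```bash
python3 -m creep '[[0.1,-0.12,0,-0.12,0.2],[0.2,-0.24,0,-0.25,0.2],[0.3,-0.36,0,-0.38,0.2],[0.4,-0.48,0,-0.5,0.2],[0.5,-0.6,0,-0.62,0.2],[0.6,-0.72,0,-0.75,0.2],[0.7,-0.84,0,-0.88,0.2],[0.8,-0.93,0,-1,0.2]]'
```

```text
time: 2.7
position: [0.519, 0.3067, 0.2566]
orientation: [0.0, 0.68, 0.734, 0.0]
wrist_force: [0.3, 0.1, -0.6]
finger_gap: 0.0513
```

```bash
python3 -m creep '[[0.1,-0.16,0,-0.05,0.2],[0.21,-0.32,-0.1,-0.1,0.2],[0.21,-0.32,-0.25,-0.1,0.2],[0.21,-0.32,-0.4,-0.1,0.2],[0.21,-0.32,-0.55,-0.1,0.2],[0.21,-0.32,-0.55,-0.1,0.2]]'
python3 - <<'E'
from h import *
s=manip.get_state();X=np.array(s['position']);print(X,s['orientation'],s['finger_gap'])
for c in('scene','side'):
    im=imaging.grab_frame(c); 
    u,v=map(int,proj(c,[.58,.15,.05])); 
    for d in(0,.025): 
        p=proj(c,X-[0,0,d]); cv2.circle(im,tuple(int(q) for q in p),1,(255,0,0),-1)
    cv2.imwrite(f'pics/{c}2.png',cv2.resize(im[v-60:v+60,u-80:u+80,::-1],(800,600),interpolation=cv2.INTER_CUBIC)); print(u-80,v-60)
snap('wrist','w2.png')
E
```

```text
time: 3.45
position: [0.5777, 0.2114, 0.0876]
orientation: [-0.002, 0.715, 0.699, -0.004]
wrist_force: [-0.6, -0.1, 0.7]
finger_gap: 0.0513
[0.57768483 0.21140531 0.08759742] [-0.00165465  0.71508975  0.69902032 -0.00380865] 0.0513359320452937
258 126
237 113
```

View pics/scene2.png

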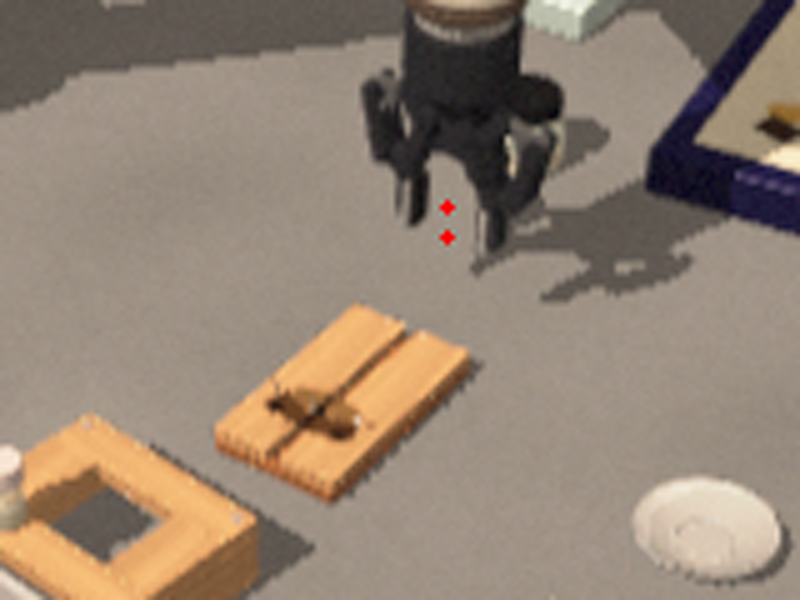

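View pics/side2.png

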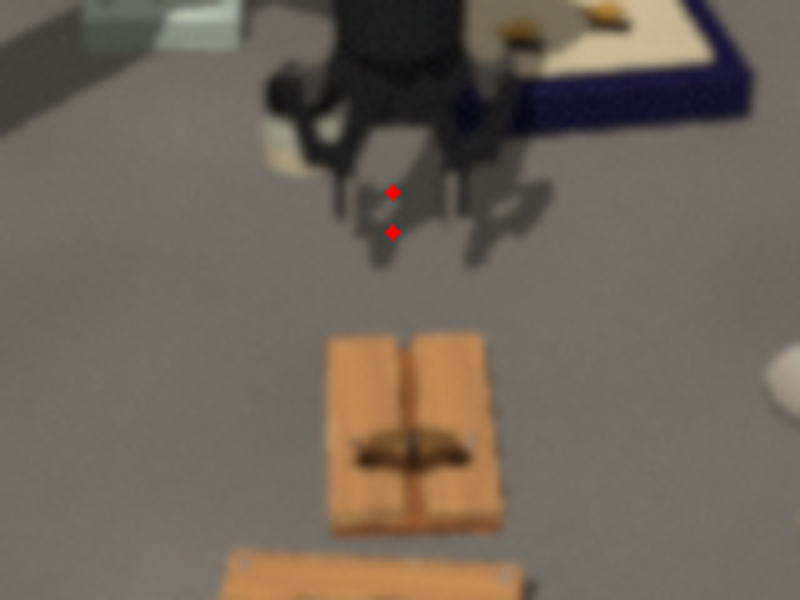

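View pics/w2.png

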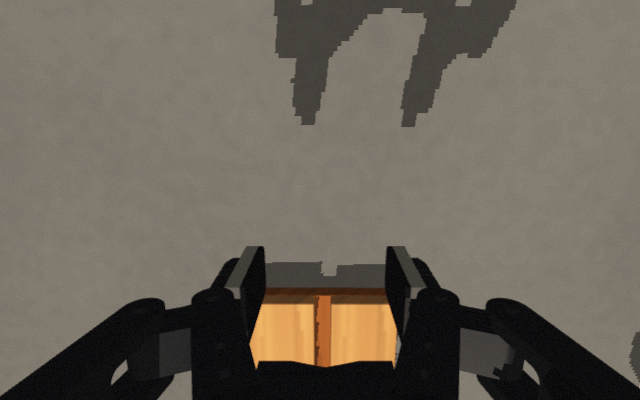

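```bash
python3 -m creep '[[0,0,-0.08,0,0.2],[0,0,-0.16,0,0.2],[0,0,-0.17,0,0.2],[0,0,-0.17,0,0.2]]'
python3 - <<'E'
from h import *
s=manip.get_state();X=np.array(s['position']);print(X,s['orientation'],s['wrist_force'])
for c in('scene','side'):
    im=imaging.grab_frame(c); 
    u,v=map(int,proj(c,[.58,.2,.03])); 
    cv2.imwrite(f'pics/{c}3.png',cv2.resize(im[v-40:v+35,u-50:u+50,::-1],(800,600),interpolation=cv2.INTER_CUBIC)); print(u-50,v-40)
    cv2.imwrite
E
```

```text
time: 4.1
position: [0.5821, 0.2131, 0.0422]
orientation: [0.001, 0.715, 0.699, 0.001]
wrist_force: [0.2, 0.4, 0.5]
finger_gap: 0.0515
[0.58214614 0.21313738 0.04218833] [5.20837540e-04 7.15145167e-01 6.98974597e-01 1.27718445e-03] [0.18761883 0.42626979 0.50963049]
295 143
266 130
```

View pics/scene3.png

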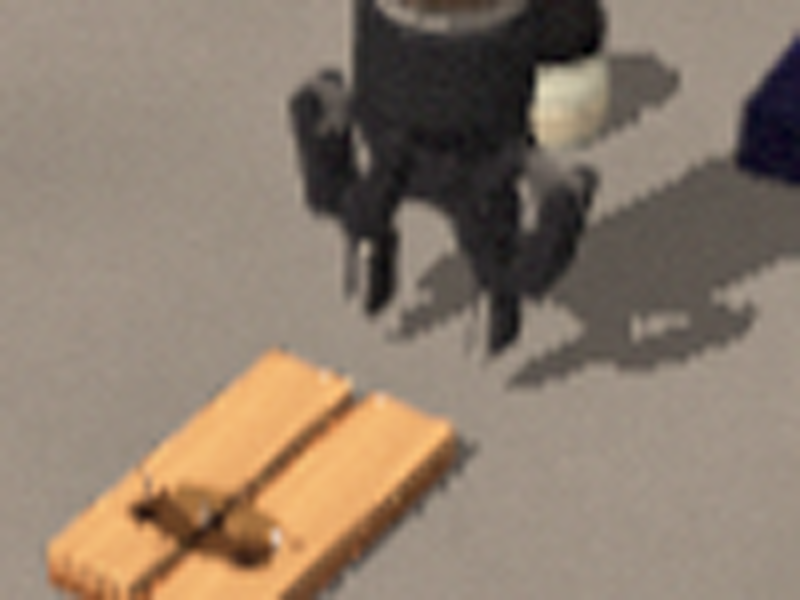

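View pics/side3.png

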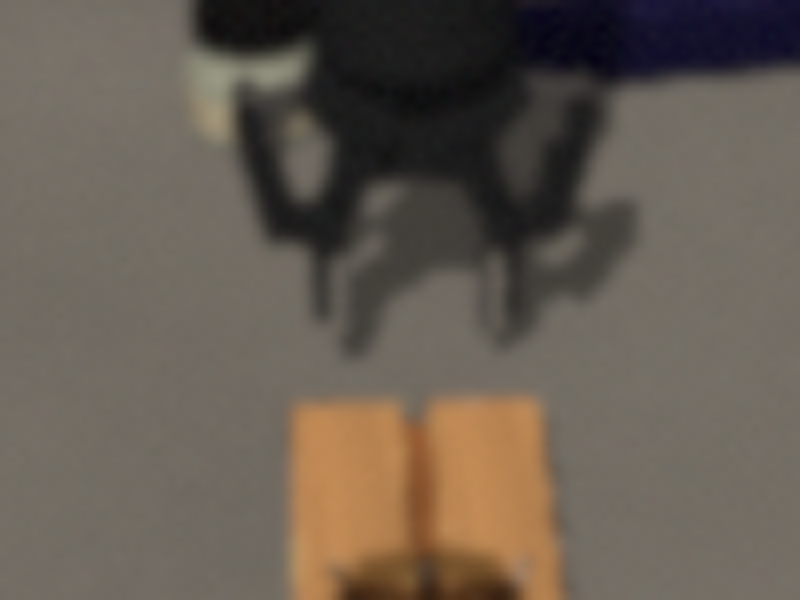

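The fingers (side view tips near crop row 320–345) straddle the board's centre line, still above the bench. I'll lower gently and watch the force.

```bash
python3 -m creep '[[0,0,-0.01,0,0.2],[0,0,-0.02,0,0.2],[0,0,-0.03,0,0.2],[0,0,-0.03,0,0.2]]'; python3 -m creep '[[0,0,-0.01,0,0.2],[0,0,-0.01,0,0.2]]'
```

```text
time: 4.7
position: [0.5805, 0.2124, 0.0308]
orientation: [-0.0, 0.715, 0.699, -0.0]
wrist_force: [-0.1, -0.6, 0.9]
finger_gap: 0.0513
time: 4.95
position: [0.5806, 0.2125, 0.028]
orientation: [-0.0, 0.715, 0.699, -0.0]
wrist_force: [-0.1, 0.7, -0.0]
finger_gap: 0.0513
```

```bash
python3 -m creep '[[0,0,-0.01,0,0.2],[0,0,-0.01,0,0.2]]'; python3 -m creep '[[0,0,-0.01,0,0.2],[0,0,-0.01,0,0.2]]'
python3 - <<'E'
from h import *
for c in('scene','side'):
    im=imaging.grab_frame(c); 
    u,v=map(int,proj(c,[.58,.2,.03])); 
    cv2.imwrite(f'pics/{c}4.png',cv2.resize(im[v-40:v+35,u-50:u+50,::-1],(800,600),interpolation=cv2.INTER_CUBIC)); print(u-50,v-40)
E
```

```text
time: 5.2
position: [0.5807, 0.2125, 0.025]
orientation: [-0.0, 0.715, 0.699, -0.0]
wrist_force: [0.3, 0.1, 0.9]
finger_gap: 0.0516
time: 5.45
position: [0.5808, 0.2126, 0.0221]
orientation: [-0.0, 0.715, 0.699, -0.0]
wrist_force: [0.2, 0.1, 0.4]
finger_gap: 0.051
295 143
266 130
```

View pics/side4.png

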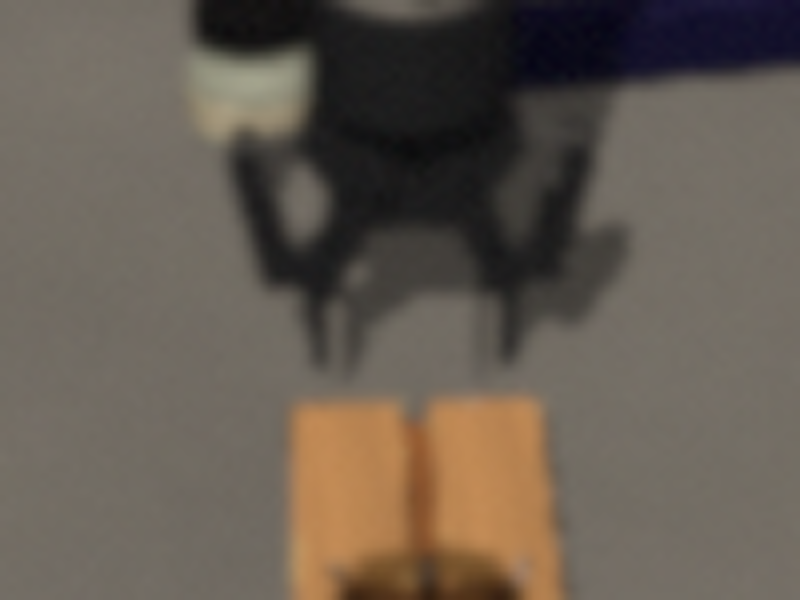

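View pics/scene4.png

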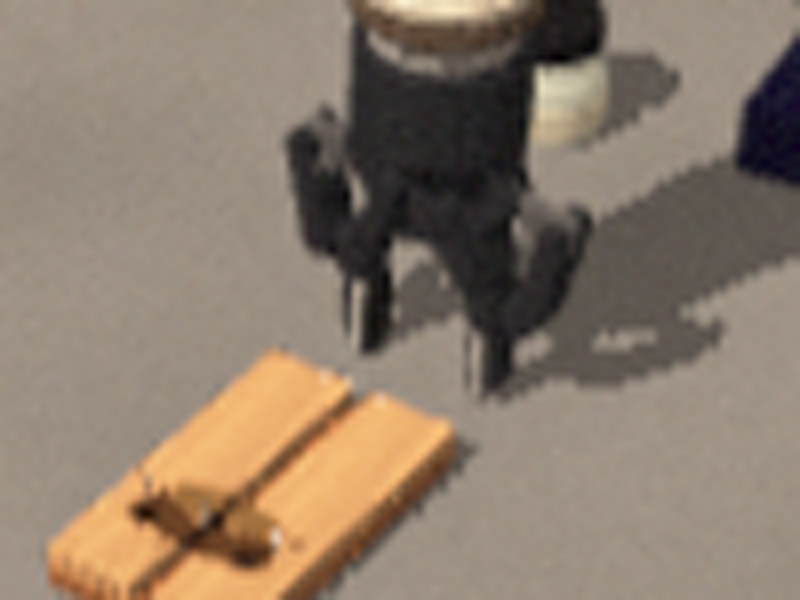

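```bash
python3 -m creep '[[0,-0.03,0,0,0.2],[0,-0.06,0,0,0.2],[0,-0.09,0,0,0.2],[0,-0.12,0,0,0.2],[0,-0.13,0,0,0.2],[0,-0.13,0,0,0.2]]'; python3 -m creep '[[0,-0.015,0,-0.007,0.2],[0,-0.03,0,-0.015,0.2],[-0.001,-0.045,0,-0.022,0.2],[-0.002,-0.06,0,-0.03,0.2],[-0.003,-0.075,0,-0.037,0.2],[-0.004,-0.09,0,-0.045,0.2],[-0.005,-0.105,0,-0.052,0.2],[-0.006,-0.12,0,-0.06,0.2]]'
cat >> h.py <<'E'
def meas(names=('board',),cams=('scene','side'),tag=None,x0={}):
    for n in names:
        ms=[]
        for c in cams:
            im=imaging.grab_frame(c); r=imaging.outline_of(c,n); uv=proj(c,[x0[n][0],x0[n][1],.02])
            if tag and n==names[0]:
                u,v=map(int,proj(c,[.56,0.03,0])); cv2.imwrite(f'pics/{c}{tag}.png',cv2.resize(im[v-60:v+60,u-80:u+80,::-1],(800,600),interpolation=cv2.INTER_CUBIC))
            r=[q for q in r if q['pixels'].sum()>0 and np.hypot(*(np.array([np.nonzero(q['pixels'])[1].mean(),np.nonzero(q['pixels'])[0].mean()])-uv))<25]
            if r: ms.append((imaging.calibration(c),r[0]['pixels']))
        P={'board':BOARD,'bridge':BRIDGE}[n]
        for s in(ms[:1],ms[1:],ms):
            if s:
                x,f=fit(s,P,x0[n]); print(n,np.round(x[:2],4),np.degrees(x[2]).round(2),round(f,3),'rel',rel(x))
def rel(x,b=(.5417,-.126,np.radians(-98.4))):
    d=np.array(x[:2])-b[:2]; c,s=np.cos(b[2]),np.sin(b[2])
    return np.round([1e3*(d[0]*c+d[1]*s),1e3*(-d[0]*s+d[1]*c),np.degrees(x[2]-b[2])],1)
E
python3 - <<'E'
from h import *
meas(tag='5',x0={'board':(.577,.05,-1.63)})
E
```

```text
time: 6.3
position: [0.5809, 0.1733, 0.0224]
orientation: [-0.0, 0.715, 0.699, 0.0]
wrist_force: [-0.5, 0.2, 0.3]
finger_gap: 0.051
time: 7.3
position: [0.5792, 0.1374, 0.0224]
orientation: [0.0, 0.737, 0.676, 0.0]
wrist_force: [0.8, 2.3, -0.2]
finger_gap: 0.0514
board [0.5705 0.0476] -94.9 0.04 rel [-176.     3.1    3.5]
board [0.5717 0.0644] -94.26 0.157 rel [-192.8    1.9    4.1]
board [0.5707 0.0475] -94.85 0.233 rel [-175.9    3.4    3.5]
```

View pics/side5.png

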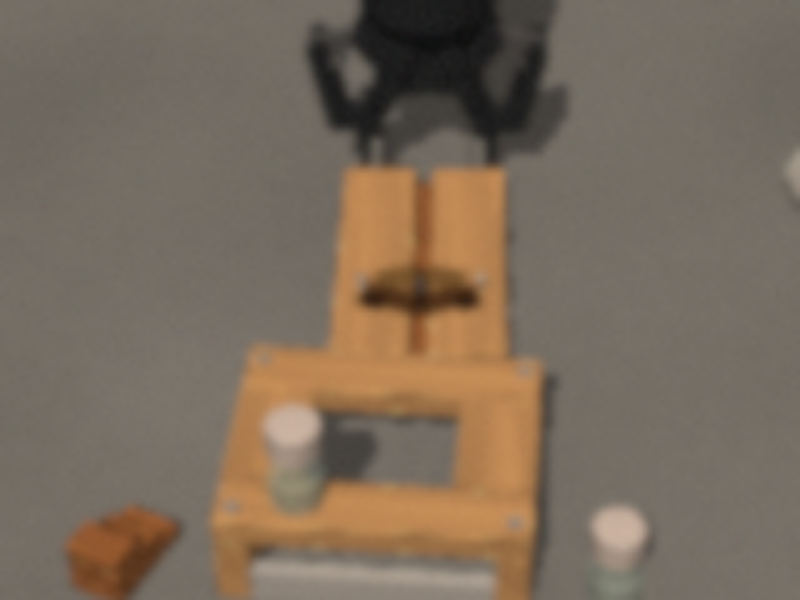

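View pics/scene5.png

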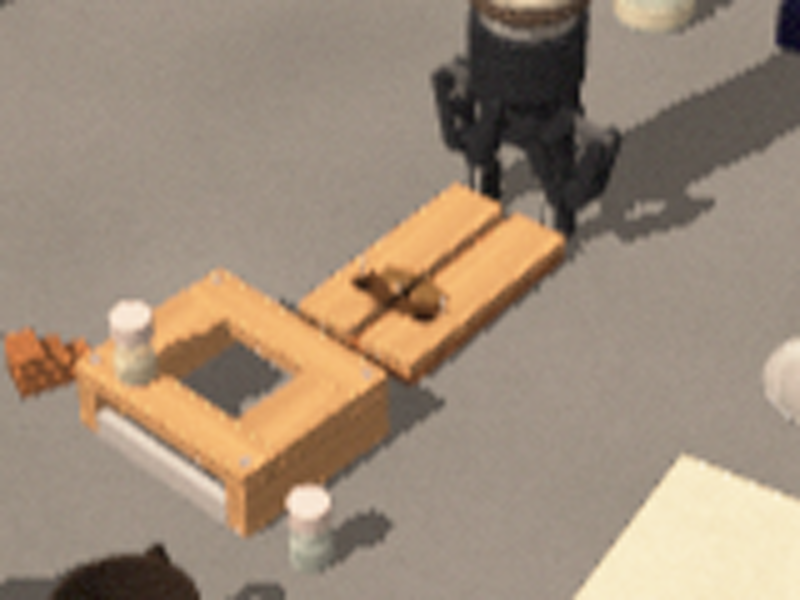

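```bash
python3 -m creep '[[-0.001,-0.015,0,-0.007,0.2],[-0.003,-0.03,0,-0.015,0.2],[-0.004,-0.045,0,-0.022,0.2],[-0.006,-0.06,0,-0.03,0.2],[-0.008,-0.075,0,-0.037,0.2],[-0.01,-0.09,0,-0.045,0.2],[-0.012,-0.105,0,-0.052,0.2],[-0.014,-0.115,0,-0.058,0.2]]'
python3 - <<'E'
from h import *
meas(cams=('scene',),tag='6',x0={'board':(.566,.013,-1.7)})
snap('side','side6f.png')
im=cv2.imread('pics/side6f.png');u,v=map(int,proj('side',[.56,0,0])); cv2.imwrite('pics/side6.png',cv2.resize(im[v-60:v+60,u-80:u+80],(800,600),interpolation=cv2.INTER_CUBIC))
E
```

```text
time: 8.5
position: [0.5749, 0.1027, 0.0224]
orientation: [0.0, 0.757, 0.653, 0.0]
wrist_force: [0.0, 1.8, 0.2]
finger_gap: 0.0512
board [0.5659 0.0442] -99.5 0.271 rel [-171.9   -0.9   -1.1]
board [0.5659 0.0442] -99.5 0.271 rel [-171.9   -0.9   -1.1]
```

View pics/side6.png

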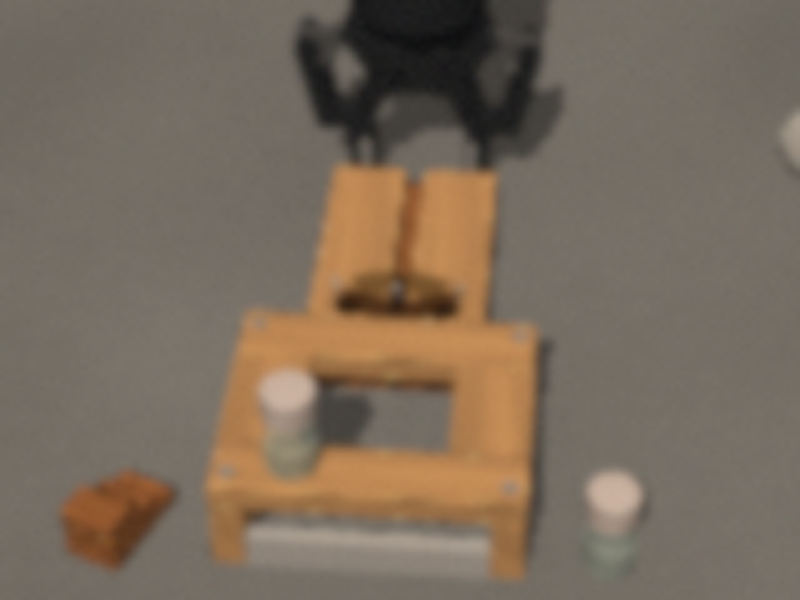

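View pics/scene6.png

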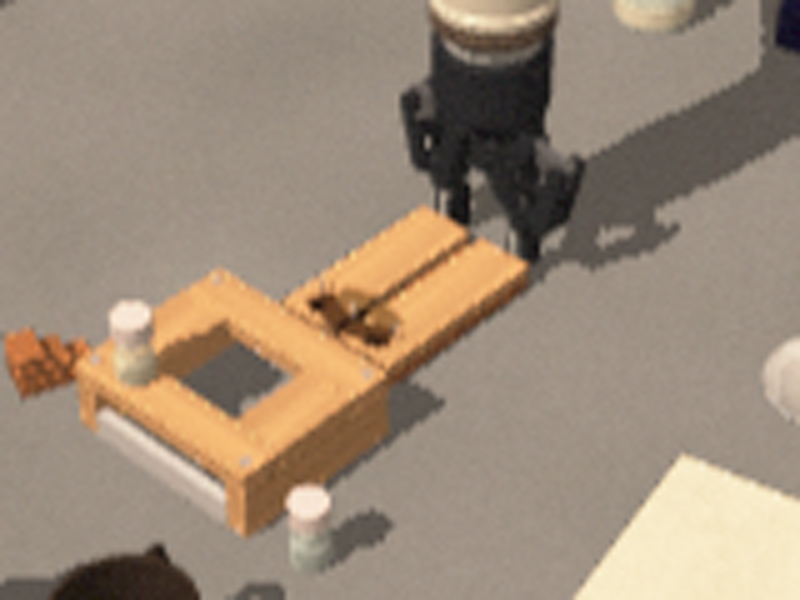

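```bash
cat >> h.py <<'E'
def overlay(c,bd,br,f,ctr=(.56,0,0),new=True):
    im=imaging.grab_frame(c); k=imaging.calibration(c)
    u,v=map(int,proj(c,ctr)); S=5
    out=cv2.resize(im[v-60:v+60,u-80:u+80,::-1],(800,600),interpolation=cv2.INTER_CUBIC)
    def poly(P,z,col,pose):
        Q=place(np.array([[a,b,z] for a,b in P]),*pose); p=[((proj(c,q)-[u-80,v-60]+.5)*S).astype(int) for q in Q]
        cv2.polylines(out,[np.array(p)],True,col,1)
    R=lambda L,W:[(-L/2,-W/2),(L/2,-W/2),(L/2,W/2),(-L/2,W/2)]
    poly(R(.16,.092),.02,(255,0,0),bd); poly(R(.12,.144),.05,(0,255,0),br); poly(R(.06,.07),.05,(0,255,0),br);poly(R(.12,.112),0.0,(0,255,255),br)
    cv2.imwrite('pics/'+f,out)
E
python3 - <<'E'
from h import *
br=(.5417,-.126,np.radians(-98.4)); bd=place(np.array([[-.141,0,0]]),*br)[0]; bd=(bd[0],bd[1],br[2]); print(bd)
for c in('scene','side'): overlay(c,bd,br,c+'7.png')
E
```

```text
(np.float64(0.5622977070273), np.float64(0.013487398947781337), np.float64(-1.7174039839624204))
```

View pics/side7.png

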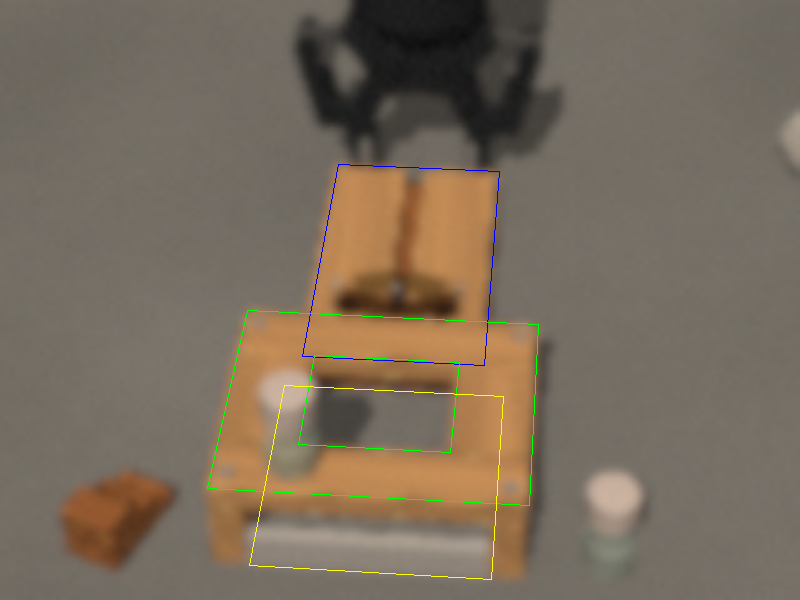

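View pics/scene7.png

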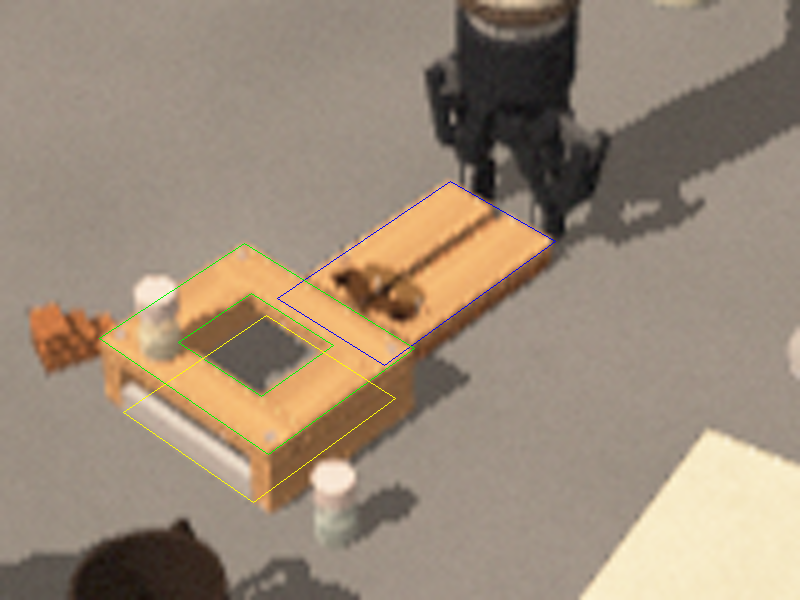

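```bash
python3 -m creep '[[-0.003,-0.02,0,0,0.2],[-0.006,-0.04,0,0,0.2],[-0.009,-0.06,0,0,0.2],[-0.012,-0.08,0,0,0.2],[-0.015,-0.1,0,0,0.2],[-0.018,-0.12,0,0,0.2],[-0.021,-0.14,0,0,0.2],[-0.024,-0.16,0,0,0.2]]'
python3 - <<'E'
from h import *
s=manip.get_state();X=np.array(s['position']);br=(.5417,-.126,np.radians(-98.4)); r=rel([X[0],X[1],0]);print(r)
bd=place(np.array([[r[0]/1e3+.09,0,0]]),*br)[0]; bd=(bd[0],bd[1],br[2])
for c in('scene','side'): overlay(c,bd,br,c+'8.png',ctr=(.56,-.03,0))
E
```

```text
time: 9.75
position: [0.5677, 0.0548, 0.0224]
orientation: [0.0, 0.757, 0.653, 0.0]
wrist_force: [0.7, 2.2, 0.8]
finger_gap: 0.0511
[-182.6   -0.7   98.4]
```

View pics/side8.png

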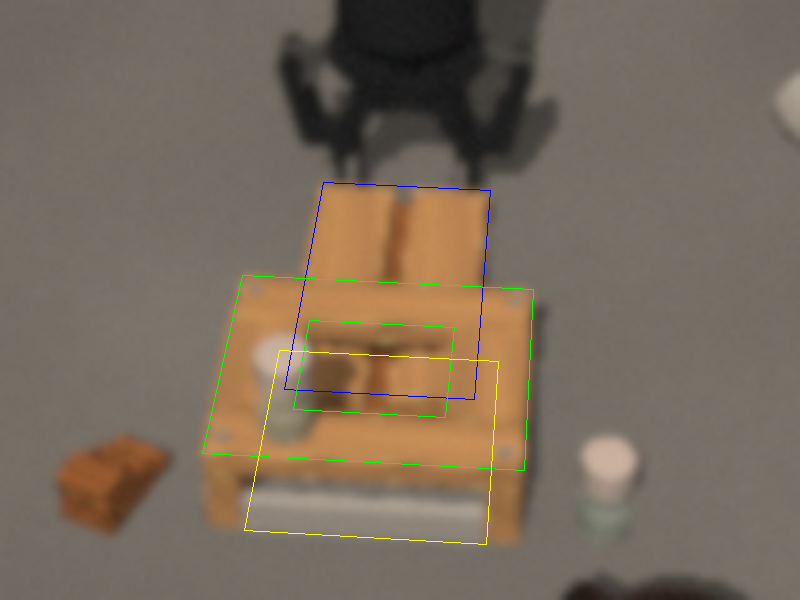

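View pics/scene8.png

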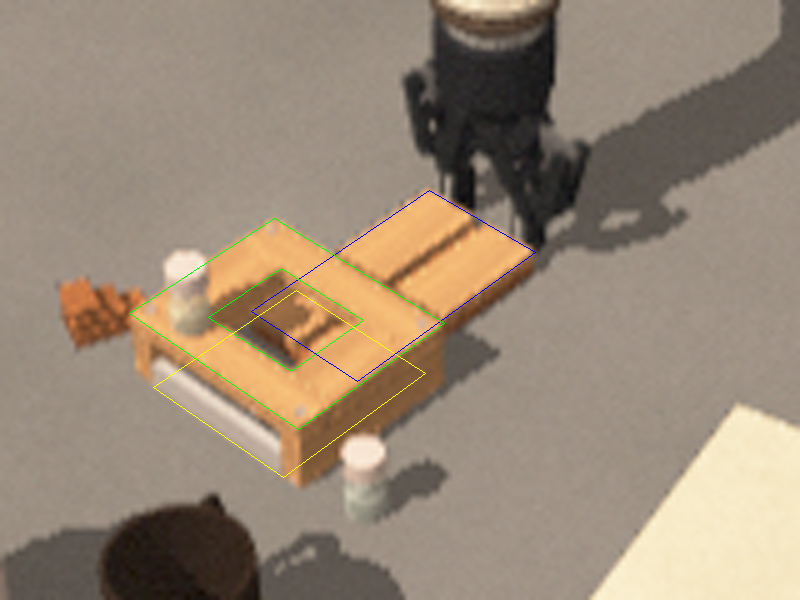

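Board is straight and centred, leading edge showing in the window. 65 mm remain.

```bash
python3 -m creep '[[-0.003,-0.02,0,0,0.2],[-0.006,-0.04,0,0,0.2],[-0.009,-0.06,0,0,0.2],[-0.012,-0.08,0,0,0.2],[-0.015,-0.1,0,0,0.2],[-0.018,-0.12,0,0,0.2],[-0.021,-0.14,0,0,0.2],[-0.024,-0.16,0,0,0.2]]'; python3 -m creep '[[-0.001,-0.01,0,0,0.2],[-0.003,-0.02,0,0,0.2],[-0.004,-0.03,0,0,0.2],[-0.005,-0.035,0,0,0.2],[-0.005,-0.035,0,0,0.2]]'
python3 - <<'E'
from h import *
s=manip.get_state();X=np.array(s['position']);print(rel([X[0],X[1],0]))
E
```

```text
time: 10.85
position: [0.5603, 0.0066, 0.0222]
orientation: [-0.0, 0.757, 0.653, -0.0]
wrist_force: [0.6, 1.5, 0.3]
finger_gap: 0.0512
time: 11.48
position: [0.5589, -0.0038, 0.0223]
orientation: [0.0, 0.757, 0.653, -0.0]
wrist_force: [0.0, 0.5, -0.2]
finger_gap: 0.0511
[-123.4   -0.8   98.4]
```

Now ~5 mm left; creep until the force rises.

```bash
python3 -m creep '[[-0.001,-0.005,0,0,0.2],[-0.001,-0.01,0,0,0.2],[-0.002,-0.01,0,0,0.2]]'; python3 -m creep '[[0,-0.003,0,0,0.2],[-0.001,-0.006,0,0,0.2],[-0.001,-0.006,0,0,0.2]]'
```

```text
time: 11.85
position: [0.5586, -0.0065, 0.0224]
orientation: [0.0, 0.757, 0.653, 0.0]
wrist_force: [0.9, 0.6, -0.4]
finger_gap: 0.0508
time: 12.22
position: [0.5582, -0.0083, 0.0224]
orientation: [0.0, 0.757, 0.653, 0.0]
wrist_force: [-0.0, 1.4, -0.4]
finger_gap: 0.0511
```

```bash
python3 -m creep '[[0,-0.003,0,0,0.2],[0,-0.005,0,0,0.2],[0,-0.005,0,0,0.2]]'
```

```text
time: 12.6
position: [0.5582, -0.0085, 0.0224]
orientation: [-0.0, 0.757, 0.654, 0.0]
wrist_force: [0.0, 5.2, 1.2]
finger_gap: 0.0511
```

```bash
python3 -m creep '[[0,-0.003,0,0,0.2],[-0.001,-0.006,0,0,0.2],[-0.001,-0.006,0,0,0.2]]'; python3 -m creep '[[0,-0.003,0,0,0.2],[-0.001,-0.006,0,0,0.2],[-0.001,-0.006,0,0,0.2]]'
python3 - <<'E'
from h import *
s=manip.get_state();X=np.array(s['position']);br=(.5417,-.126,np.radians(-98.4)); r=rel([X[0],X[1],0]);print(r,s['wrist_force'],s['ft_torque'])
bd=place(np.array([[-.028,0,0]]),*br)[0]; bd=(bd[0],bd[1],br[2])
for c in('scene','side'): overlay(c,bd,br,c+'9.png',ctr=(.56,-.08,0))
E
```

```text
time: 12.98
position: [0.5584, -0.0086, 0.0224]
orientation: [-0.001, 0.756, 0.654, 0.001]
wrist_force: [1.3, 8.6, -0.4]
finger_gap: 0.0514
time: 13.35
position: [0.5585, -0.0087, 0.0225]
orientation: [-0.001, 0.756, 0.654, 0.002]
wrist_force: [2.6, 11.0, -1.0]
finger_gap: 0.0513
[-118.5   -0.5   98.4] [ 2.62333898 10.98895644 -0.99882866] [ 2.46702681 -0.42882243 -0.36377544]
```

View pics/side9.png

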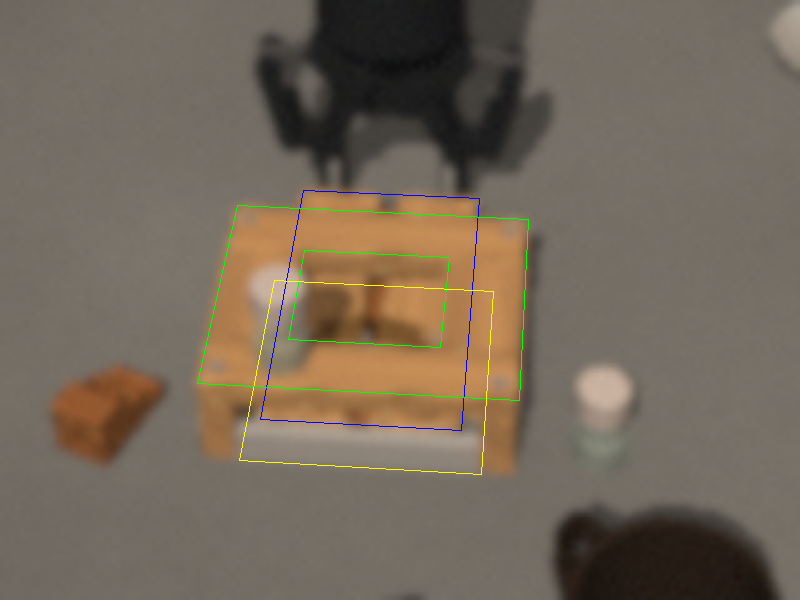

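View pics/scene9.png

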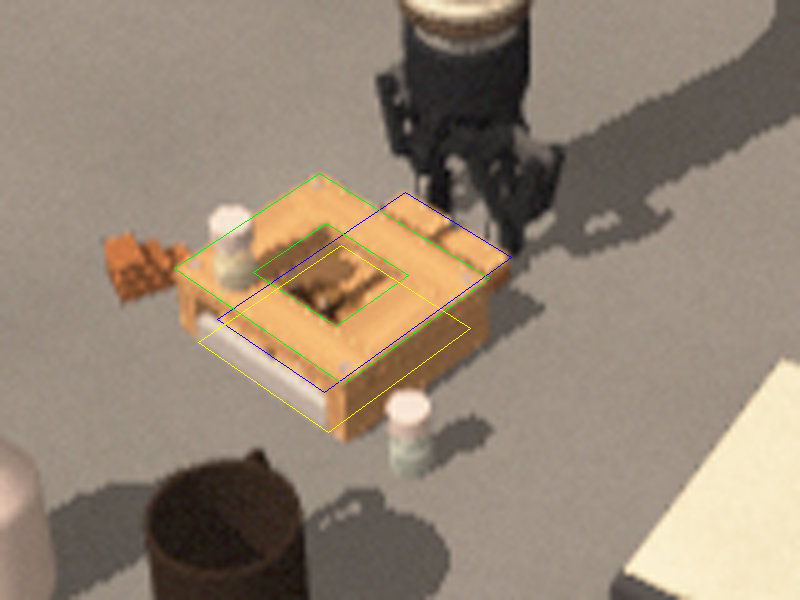

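Board's leading edge lies right on the aluminium strip in both views (side rows ~420-430), moth in the window, force rose to 11 N with no motion. Back off straight, then up.

```bash
python3 -m creep '[[0.003,0.02,0,0,0.2],[0.009,0.06,0,0,0.2],[0.018,0.12,0,0,0.2],[0.03,0.2,0,0,0.2],[0.03,0.3,0.1,0,0.2],[0.03,0.4,0.25,0,0.2],[0.03,0.5,0.4,0,0.2],[0.03,0.5,0.4,0,0.2]]'
python3 - <<'E'
from h import *
br=(.5417,-.126,np.radians(-98.4)); 
bd=place(np.array([[-.028,0,0]]),*br)[0]; bd=(bd[0],bd[1],br[2])
for c in('scene','side'):
    overlay(c,bd,br,c+'10.png',ctr=(.56,-.08,0)); snap(c,c+'10f.png')
for n in ['moth','stop','window','vial_deck','vial_side','step_block','mug','wash_bottle','jar','board']:
  for c in('scene','side'):
        r=imaging.place_of(c,n); print(c,n,[(np.round(x['at'],3).tolist(),round(x['p'],2)) for x in r[:2]])
E
```

```text
time: 14.45
position: [0.569, 0.1425, 0.1467]
orientation: [0.001, 0.755, 0.656, 0.004]
wrist_force: [1.1, 0.4, -0.3]
finger_gap: 0.0513
scene moth [([0.543, -0.124, 0.004], 0.52)]
side moth [([0.538, -0.126, 0.002], 0.62)]
scene stop [([0.532, -0.174, -0.002], 0.9)]
side stop [([0.532, -0.177, -0.002], 0.96)]
scene window [([0.541, -0.127, 0.053], 0.93)]
side window [([0.541, -0.129, 0.049], 0.6)]
scene vial_deck [([0.499, -0.165, 0.046], 0.5)]
side vial_deck [([0.505, -0.166, 0.052], 0.72)]
scene vial_side [([0.636, -0.189, -0.003], 0.59), ([0.543, -0.1, 0.002], 0.41)]
side vial_side [([0.64, -0.191, -0.002], 0.76)]
scene step_block [([0.417, -0.147, -0.006], 0.52)]
side step_block [([0.417, -0.153, 0.002], 0.71)]
scene mug [([0.647, -0.342, 0.001], 0.66)]
side mug [([0.645, -0.346, -0.0], 0.86)]
scene wash_bottle [([0.508, -0.386, -0.001], 0.93), ([0.418, -0.146, -0.002], 0.31)]
side wash_bottle [([0.512, -0.39, 0.001], 0.95)]
scene jar [([0.524, 0.406, -0.003], 0.71), ([0.54, -0.131, 0.052], 0.26)]
side jar [([0.646, -0.345, 0.001], 0.56), ([0.524, 0.405, -0.003], 0.47)]
scene board [([0.544, -0.1, -0.002], 0.88), ([0.54, -0.131, 0.053], 0.5)]
side board [([0.548, -0.098, -0.002], 0.81)]
```

View pics/side10.png

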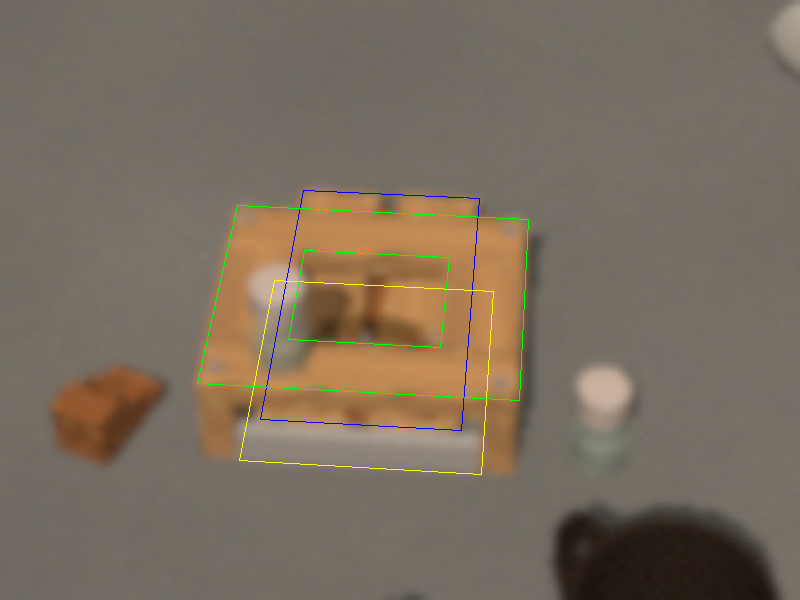

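View pics/scene10.png

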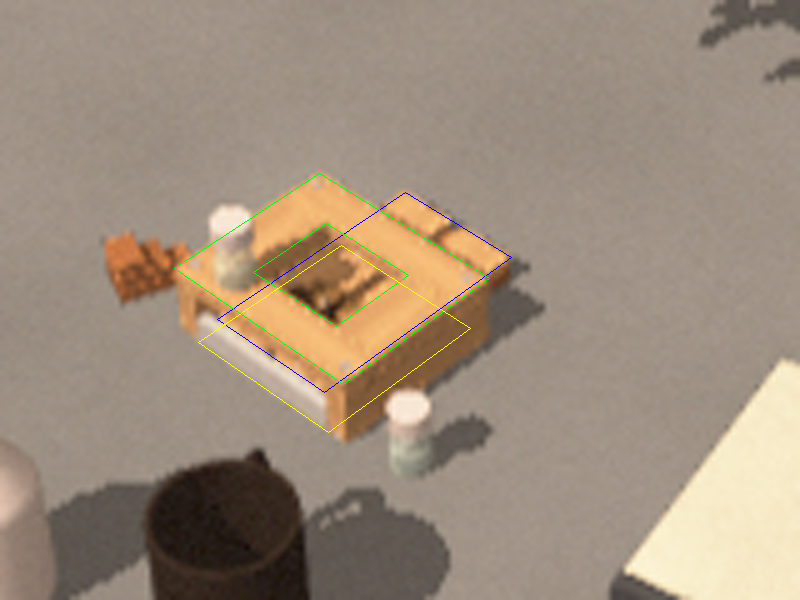

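The board still matches its home outline, the moth is in the window, and the bystanders read where they started. I'm handing in.

Run:
```python
from h import *
print(manip.finish_job())
```

```text
the job is handed in; nothing more can be done
None
```

The board is in the bridge, home against the stop, with the moth showing in the window. I pushed its rear edge with both half-open fingers. The first 70 mm followed a gentle arc to line it up with the bridge, and the rest was straight. I then backed the gripper off and raised it clear. The last move ended at 14.45 s on the robot's clock, before the final pictures.

Last checks:
- **Against the stop:** over the last few commanded millimetres the push force rose to about 11 N and the board stopped moving. In both views the board's outline drawn at the home position matches, and its leading edge meets the aluminium strip.
- **Moth:** it is located at about (0.54, -0.125), under the window at about (0.541, -0.128).
- **Surroundings:** the vials, step block, mug, wash bottle and jar read the same as at the start, to within about 5 mm.

Two results disagreed:
- **Partly covered board:** once the bridge hid part of the board, the automatic outline fit gave poor results. I used drawn-in outlines and the tool position instead.
- **Networks:** they gave a few false second guesses. One of them, a jar reported at the mug's position, ranked first in one view.

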